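Rock the plumb angle gauge on the stud to its mark and hold it

TASK

Lift the round angle gauge out of its wooden stand by its top tab and, upright with the dial still facing away from you, lower its blade into the gap between foam block and aluminium fence until its foot rests on the higher hump of the steel stud, and let the pointer settle. Then, the foot still resting lightly on that hump, rock the gauge along the gap until its swinging pointer rests between the two prongs of the mark on the dial. Finish while gripping it and holding it still like that, without letting go, and leave the foam offcut, brush and collet where they lie.

Things in the scene. Friction and masses are not known exactly. Their poses are not given: they have to be found in the camera images.
- gauge: Plumb angle gauge, about 260 g, upright in the stand. Origin: centre of its foot (blade underside); z up, x = dial normal (dial looks along +x, away from the robot). Steel blade 6 mm thick (x), 40 wide (y), 44 long, flat foot; round case 120 across, 16 thick, centred 104 above the foot; black grip tab 14 thick (x), 30 wide (y), 164 to 204 above the foot: pinch it across its thickness.
- pointer (a joint): Black pointer swinging freely about the case centre on the dial (axis = gauge x); hangs plumb, settles about 1.5 s after a movement. Value: angle of its tip from the gauge's own downward direction: 0 with the gauge upright, positive with the tip towards gauge +y. Leaning the gauge's top towards its +y by an angle a makes it read +a.
- bezel (a joint): The mark: a dark steel fork of two prongs (8 mm clear between, 18 mm long) on the dial's lower rim, clamped fast at an angle that differs each time. Value: its angle from the gauge's own downward direction, counted as for the pointer, 0.22 to 0.40 (always on the +y side). The pointer is on the mark when both values are equal.
- pointer_tip (a point): Tip of the pointer, 48 mm from the case centre.
- mark (a point): Middle of the fork between the prongs, 48 mm from the case centre.
- stand: Fixed wooden stand, 70 x 90 x 50 mm; origin at the centre of its underside. The blade stands in its slot, 8 mm wide (x) and 44 mm long (y), whose floor is 8 mm above the table: 42 mm deep.
- fixture: Fixed, origin on the table at the middle of a gap 12 mm wide (x), 170 long (y), open at both ends and top. On its -x side a white foam block 70 x 170 mm, 48 high (lumps on it to 56, at least 25 back from the gap); on its +x side the aluminium fence, 12 thick, 50 high, with a 45 mm foot behind it carrying small levers.
- stud: Steel stud fixed on the floor of the gap, filling its width, 64 mm long (y); frame and origin the same as fixture. Its top is uneven: a round hump of 12 mm radius (rounded about the x direction) 24 mm high at y = +6 mm, a smaller one of 8 mm radius 18 mm high at y = -16 mm, and elsewhere 10 mm high.
- stud_top (a point): Crest of the higher hump, 24 mm above the table and 26 mm below the top of the fence, in the middle of the gap's width; same axes as fixture (y along the gap).
- offcut: Loose white foam offcut, 50 x 80 x 46 mm. Leave it.
- brush: Loose hand brush lying on the table. Leave it.
- collet: Loose steel collet, 34 mm across and 34 mm high. Leave it.

How it is judged:
By the outcome, as a careful person would: the job done as asked, in the order asked, and still so for the second after the job is handed in, while the arm keeps its last pose, push and grip.
It also fails if it takes over 64 s, if anything falls off the work surface, if the arm or the gripper's body presses on something with over 40 N, if the wrist force passes 120 N, or if a joint passes its speed limit or range.

ROBOT

A 7-joint arm with a two-finger parallel gripper is mounted at the origin on the work surface. World frame = base frame: x ahead of the robot, y to its left, z up, the work surface at z = 0. Lengths are in mm, angles in rad, forces in N, time in s.
With the tool pointing down it reaches from about 400 to 875 mm from the base axis. Payload 4.4 kg.
Tool frame: the origin (TCP) lies at the very end of the fingers, on their centre line; the grasp point (between the pads) lies 19 mm behind it; z points along the fingers, x is the direction in which the jaws open and shut, and the axes are right-handed (so a half turn about z gives the same grasp; the last joint's range is limited). The gripper opens to 85 mm and grips with 20 to 120 N. Pads are 22 mm wide; open, the fingers measure 114 mm over their backs; the gripper's body (76 mm by 85 mm) begins 54 mm behind the grasp point. The pads swing forward as they close: fully open they stand 13 mm farther back than shut.
Start: joints at [1.157, 0.628, 0.038, 1.517, -0.027, 0.996, -0.02], TCP at [221.568, -611.086, 231.313] pointing down, gripper open.
Joint ranges: [-3.06, 3.06], [-0.37, 2.12], [-1.25, 1.32], [0.18, 2.47], [-1.1, 4.24], [0.23, 1.98], [-2.94, 2.94]. Speed limits (rad/s): [2.57, 2.57, 3.14, 3.14, 3.14, 3.14, 3.14].

INTERFACE

Orientations are given as [roll, pitch, yaw] about the fixed x, y, z axes, in that order (R = Rz(yaw) Ry(pitch) Rx(roll)).
In Python, from cell import ctrl, get_image, job, models gives the robot as it stands.
- The arm moves only by the tool move_arm, never from a script. Its argument "moves" is a list that holds one entry, the list of rows, each a list of 6 numbers: the shift along the tool's x, y, z in m, then the turn, a rotation vector about the tool's x, y, z in rad. A call has 1 to 20 rows; each row is the pose to reach, as a shift and turn from the pose commanded when the call began, along the tool's axes at that moment; what a row does not reach only later rows make up. A row lasts 1/8 s, in which the tool goes at most 62.5 mm and 10.7 degrees, less where a joint would pass 70% of its speed; a pose out of reach is approached as far as the arm can. A call with a gripper value outside its range is refused whole. "jaw" is the opening, from 0 (shut) to 1 (fully open), set as the call begins (left out, the last holds). The fingers move at their own pace and stop on an object; the grip force is fixed at half the most. Time passes only in rows, so rows that repeat a pose let the fingers close. It gives the time, the measured TCP pose, the force and the opening at its end, in the units of the state.
- ctrl.read_state(): the state, without advancing time (a new reading comes with each control period).
- get_image(name): name is "side" or "top" or "wrist"; returns a dict with "color" (384x512x3 uint8, blue, green, red), "fov_y" (degrees; the focal length in pixels is half the picture's height over the tangent of half this angle, whatever the lens; pixels are square), "cx", "cy" (the principal point, pixels), "origin" and "orientation" of the camera in the world; the wrist camera has in their place "hand_eye" (4x4, takes a point from camera to tool coordinates, whose origin is the TCP and whose axes are the tool frame's). Camera axes: x right, y up, looking along -z (the intrinsics and any distortion apply to the point x, -y, -z); pixel columns grow to the right and rows downward; lengths in mm; the calibration is good to about 2 mm. A picture is of the moment at which its call begins: read the wrist's pose just before it. There is no depth.
- job.finish_job(): hands the job in, once; it reports no verdict.
Trained networks look in the newest picture that a camera, given by its name, has taken for a name from the list of things; names that differ only in an ending like _2 or _b are one class to them, and where a whole thing is asked for, a point or a joint stands for the part that bears it (a point fixed in the world has none). Each returns a list of dicts, best first, with "score" (0 to 1); they miss things now and then, are a little off and sometimes report something else, mostly with a low value. They report only what shows in the picture. A call takes as long as a camera call.
- models.cut_out(camera, thing): "pixels" (384x512 bool, what is visible of it) and "uv" ([column, row] in pixels, amid what is visible of it).
- models.place_of(camera, thing): "uv" ([column, row] in pixels: a listed point, or the origin of a listed thing).
The state is a dict: "clock": time; "qpos": joint angles; "qd": joint speeds; "tau": joint torques, N m; "eef_pos": TCP position; "tool_rot": TCP orientation; "force": force on the tool from outside, world axes, zero at the start; "torque": the same for the moment, N m; "width": finger opening in mm.
Only numpy, scipy, OpenCV 4.12 (cv2) and the standard library are available. Lean on these libraries where they do the work, as an engineer would, in place of code of your own. Each camera call takes 0.05 s, during which the arm holds its last target.

## Working session

There is one attempt and no reset: what is moved stays moved. The work goes in short steps, Python scripts to look and compute and a tool call to move; the robot and the scene stay as the last step left them, time stands still between calls to the robot, and variables do not carry over. Pictures are saved under pics/ and viewed, and the job is handed in when it is done.

Besides the shell and the picture viewer there is one more tool, called after "Emit:" by a JSON object that holds its "method" and its "body". move_arm: Moves the arm, as the interface text tells. Its arguments: {"type":"object","properties":{"moves":{"type":"array","items":{"type":"array","items":{"type":"array","items":{"type":"number"}}}},"jaw":{"type":"number"}},"required":["moves"]}

```bash
mkdir -p pics; ls
python3 - <<'E'
from cell import ctrl,get_image,job,models
import cv2
s=ctrl.read_state()
for k in s: print(k,s[k])
for n in ("side","top","wrist"):
    im=get_image(n); cv2.imwrite(f"pics/{n}0.png",im["color"])
    print(n,{k:v for k,v in im.items() if k!="color"})
    for t in ("gauge","stand","fixture","stud_top","stud","mark","pointer_tip","offcut","collet","brush"):
        try:
            r=models.place_of(n,t); print(t,[(x["uv"],round(x["score"],2)) for x in r[:2]])
        except Exception as e: print(t,e)
print(ctrl.read_state()["clock"])
E
```

```text
pics
clock 0.0
qpos [ 1.15716972  0.62933076  0.03846198  1.51838497 -0.02703005  0.99629751
 -0.01998323]
qd [ 0.00057048  0.00098442  0.00031305  0.00102532 -0.00136965 -0.0007123
  0.00023984]
tau [-1.29533702e-03 -5.63394964e+01  1.22637894e+00 -1.93446386e+01
  1.10674641e-02  1.03942497e-02  1.03308406e-05]
eef_pos [ 221.36440584 -610.47154241  230.39398012]
tool_rot [ 3.14158140e+00  1.90216811e-03 -1.22298590e+00]
force [-0.58218901 -0.41548705 -0.32045729]
torque [-0.00620848  0.01977325  0.01853106]
width 85.3974466707569
side {'fov_y': 53.14442709317673, 'cx': 262.0675037297988, 'cy': 196.30645136631324, 'origin': array([293.07581573, 575.21294659, 423.5072051 ]), 'orientation': array([ 1.07128607,  0.01219199, -2.68356144])}
gauge [([252.1, 316.0], 0.92)]
stand [([253.7, 319.9], 0.87)]
fixture [([320.0, 203.7], 0.92)]
stud_top [([252.8, 319.8], 0.24)]
stud []
mark []
pointer_tip []
offcut [([196.1, 211.4], 0.69)]
collet [([343.1, 261.5], 0.91)]
brush [([130.6, 274.1], 0.82)]
top {'fov_y': 56.35827893154039, 'cx': 264.2975109827712, 'cy': 188.5088708997443, 'origin': array
[... 302 characters left out ...]
nter_tip []
offcut [([287.9, 113.9], 0.76), ([188.9, 125.8], 0.57)]
collet [([276.7, 274.4], 0.54)]
brush [([188.3, 125.9], 0.79), ([180.9, 232.9], 0.66)]
wrist {'fov_y': 65.52138896242704, 'cx': 258.9849912972489, 'cy': 191.36807809638788, 'hand_eye': array([[ 9.99999529e-01,  8.94041131e-04,  3.77897135e-04,
        -6.01419939e-01],
       [ 9.63068808e-04, -9.62415141e-01, -2.71580871e-01,
        -6.86534828e+01],
       [ 1.20889456e-04,  2.71581107e-01, -9.62415548e-01,
        -1.42857547e+02],
       [ 0.00000000e+00,  0.00000000e+00,  0.00000000e+00,
         1.00000000e+00]])}
gauge []
stand []
fixture []
stud_top []
stud []
mark []
pointer_tip []
offcut []
collet []
brush []
1.65
```

View pictures.

View pics/side0.png

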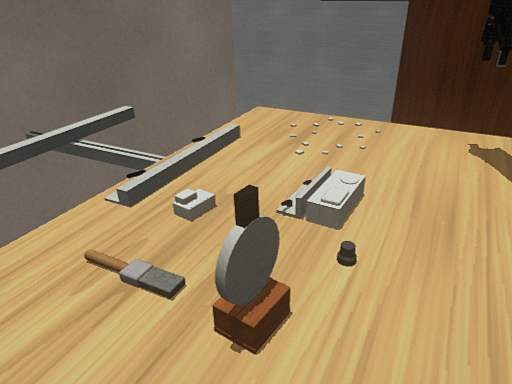

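View pics/top0.png

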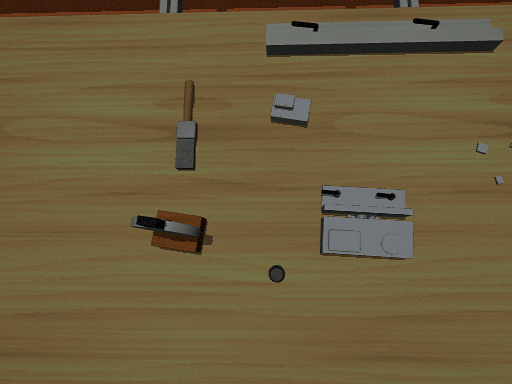

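```bash
cat > h.py <<'E'
import numpy as np, cv2
from scipy.spatial.transform import Rotation as Rn
def rot(rpy): return Rn.from_euler('xyz',rpy).as_matrix()
def campose(im,state=None):
    if 'hand_eye' in im:
        H=im['hand_eye']; T=np.eye(4); T[:3,:3]=rot(state['tool_rot']); T[:3,3]=state['eef_pos']
        M=T@H; return M[:3,:3],M[:3,3]
    return rot(im['orientation']),np.array(im['origin'])
def foc(im): return 192/np.tan(np.radians(im['fov_y'])/2)
def proj(im,P,state=None):
    R,o=campose(im,state); p=(np.atleast_2d(P)-o)@R; f=foc(im)
    return np.c_[im['cx']+f*p[:,0]/-p[:,2], im['cy']-f*p[:,1]/-p[:,2]]
def ray(im,uv,state=None):
    R,o=campose(im,state); f=foc(im)
    return o,R@np.array([(uv[0]-im['cx'])/f,-(uv[1]-im['cy'])/f,-1.])
def onz(im,uv,z,state=None):
    o,d=ray(im,uv,state); return o+d*(z-o[2])/d[2]
def tri(rs):
    A=0;b=0
    for o,d in rs:
        d=d/np.linalg.norm(d);M=np.eye(3)-np.outer(d,d);A=A+M;b=b+M@o
    return np.linalg.solve(A,b)
E
python3 - <<'E'
from h import *
from cell import get_image,models,ctrl
import pickle
S=get_image("side");T=get_image("top")
pickle.dump((S,T),open('ims.pkl','wb'))
P={'gauge':([252.1,316],[177.3,232.2],8),'stand':([253.7,319.9],[180.3,233.2],0),'fixture':([320,203.7],[361.6,215.8],0),'offcut':([196,211],[288,114],0),'collet':([343.1,261.5],[276.7,274.4],0),'brush':([130.6,274],[188.3,125.9],0)}
for k,(a,b,z) in P.items(): print(k,onz(S,a,z).round(1),onz(T,b,z).round(1),tri([ray(S,a),ray(T,b)]).round(1))
c=T['color'];cv2.imwrite('pics/tfix.png',cv2.resize(c[170:270,305:425],None,fx=6,fy=6,interpolation=cv2.INTER_CUBIC))
cv2.imwrite('pics/tg.png',cv2.resize(c[200:265,120:220],None,fx=8,fy=8,interpolation=cv2.INTER_CUBIC))
c=S['color'];cv2.imwrite('pics/sg.png',cv2.resize(c[180:355,195:305],None,fx=3.4,fy=3.4,interpolation=cv2.INTER_CUBIC))
cv2.imwrite('pics/sf.png',cv2.resize(c[155:230,265:375],None,fx=7,fy=7,interpolation=cv2.INTER_CUBIC))
E
```

```text
gauge [488.4 222.9   8. ] [486.5 231.1   8. ] [485.6 228.9  15. ]
stand [486.6 221.8   0. ] [484.8 226.9   0. ] [484.5 225.7   4.6]
fixture [ 509.3 -142.2    0. ] [ 519.9 -149.     0. ] [ 516.5 -151.5   -6. ]
offcut [741.1   1.1   0. ] [743.5   0.    0. ] [ 7.431e+02 -3.000e-01 -1.000e+00]
collet [407.1  35.    0. ] [401.7  26.7   0. ] [404.9  27.6  -4.9]
brush [721.2 221.2   0. ] [719.1 219.    0. ] [720.8 220.1  -1.1]
```

View pics/tfix.png

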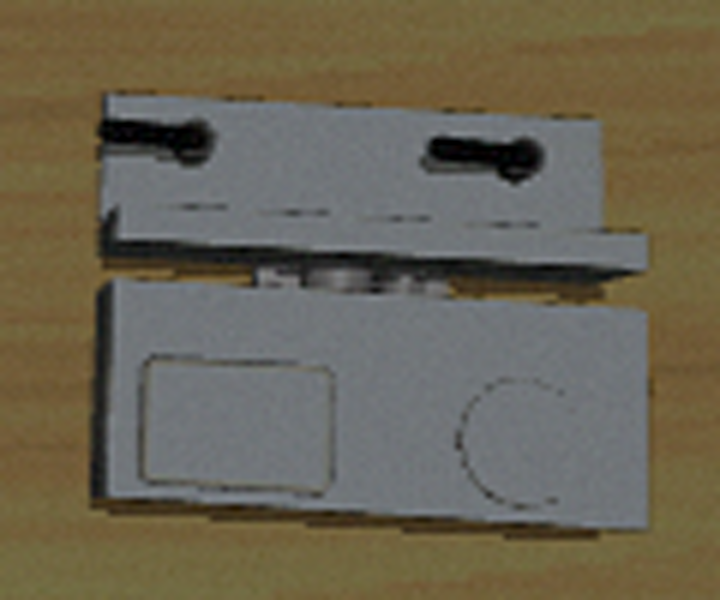

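View pics/tg.png

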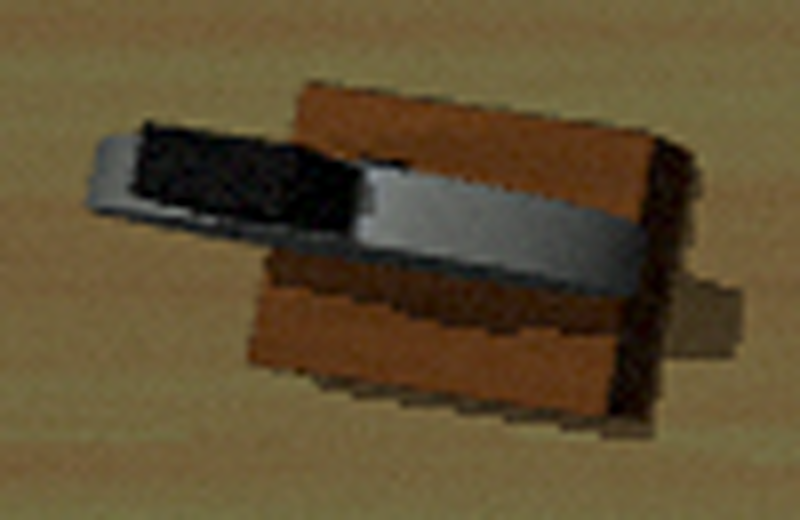

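View pics/sg.png

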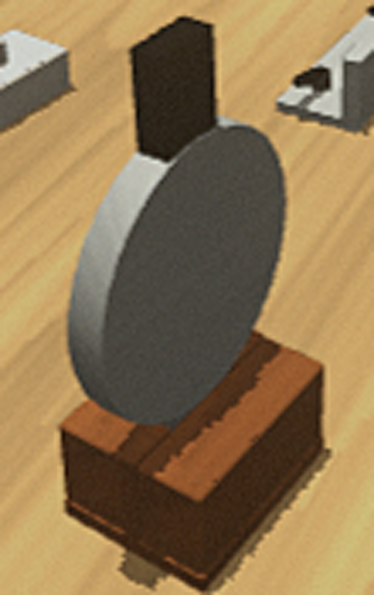

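View pics/sf.png

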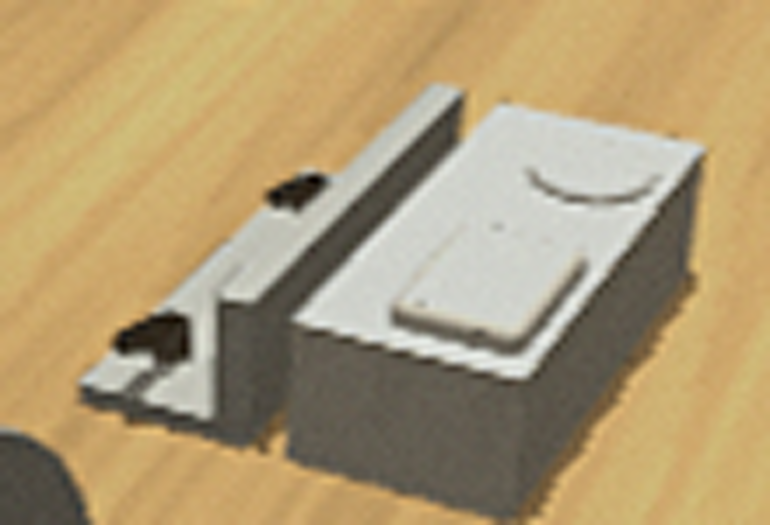

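```bash
cat > fit.py <<'E'
from h import *
import pickle
from scipy.optimize import least_squares
S,T=pickle.load(open('ims.pkl','rb'))
def T8(p,k,off): return [(p[0]+.5)/k-.5+off[0],(p[1]+.5)/k-.5+off[1]]
def w(pose,L):
    x,y,a=pose; L=np.array(L,float); c,s=np.cos(a),np.sin(a)
    return np.c_[x+c*L[:,0]-s*L[:,1],y+s*L[:,0]+c*L[:,1],L[:,2]]
def fit(obs,x0):
    def r(p): return np.concatenate([(proj(im,w(p,[l]))-np.array([uv])).ravel() for im,l,uv in obs])
    s=least_squares(r,x0,loss='soft_l1'); return s.x, r(s.x).reshape(-1,2).round(1)
t=lambda l,p:(T,l,T8(p,8,(120,200)))
s=lambda l,p:(S,l,T8(p,3.4,(195,180)))
st=[t((35,45,50),(302,82)),t((35,-45,50),(658,133)),t((-35,-45,50),(607,413)),t((-35,45,50),(250,362))]
ss=[s((35,45,50),(62,428)),s((-35,45,50),(198,502)),s((-35,-45,50),(322,372)),s((35,45,0),(68,508)),s((-35,45,0),(205,582))]
for o in (st,ss,st+ss): print('stand',*fit(o,[486,226,-.14]))
# gauge tab z 8+204
gt=[t((7,15,212),(147,124)),t((-7,15,212),(137,193)),t((7,-15,212),(362,162)),t((-7,-15,212),(352,232))]
gs=[s((-7,15,212),(157,33) if 0 else (132,48)),s((7,15,212),(132,48)),s((-7,-15,212),(213,27))][2:]
# side view tab: corners
print('gauge T',*fit(gt,[486,226,-.14]))
f=lambda l,p:(T,l,T8(p,6,(305,170)))
g=lambda l,p:(S,l,T8(p,7,(265,155)))
ft=[f((-6,85,48),(110,283)),f((-6,-85,48),(647,312)),f((-76,-85,48),(647,528)),f((-76,85,48),(105,497)),f((18,-85,50),(648,236)),f((6,-85,50),(648,268))]
fs=[g((-6,85,48),(295,322)),g((-76,85,48),(525,380)),g((-76,-85,48),(705,148)),g((-6,-85,48),(500,103)),g((6,85,50),(255,303)),g((18,85,50),(220,300)),g((6,-85,50),(465,92)),g((18,-85,50),(435,85)),g((-6,85,0),(287,458)),g((-76,85,0),(515,520))]
for o in (ft,fs,ft+fs): print('fix',*fit(o,[517,-149,-.05]))
E
python3 fit.py
```

```text
stand [ 4.87747381e+02  2.21470980e+02 -1.41424844e-01] [[-0.  -0.3]
 [ 0.2 -0.4]
 [ 0.3  0.5]
 [-0.5  0.2]]
stand [ 4.85793464e+02  2.23799269e+02 -1.65806214e-01] [[-1.  -1.8]
 [ 0.6 -0.3]
 [ 2.2 -2.5]
 [-0.1  1. ]
 [-0.6  3.3]]
stand [ 4.87506095e+02  2.22105819e+02 -1.44950851e-01] [[-0.3 -0.3]
 [-0.1 -0.2]
 [-0.1  0.7]
 [-0.8  0.3]
 [-1.3 -2.5]
 [ 0.9 -1.8]
 [ 1.2 -4.1]
 [-0.4  0.4]
 [-0.3  1.8]]
gauge T [ 4.90773416e+02  2.14611684e+02 -2.17681794e-01] [[ 4.7  0.1]
 [ 3.5  0.5]
 [-3.1 -0.5]
 [-4.4 -0.1]]
fix [ 5.15679249e+02 -1.48974144e+02 -5.82888256e-02] [[ 0.1 -0.6]
 [-0.2 -0.5]
 [ 0.3  0.6]
 [-0.2  0.4]
 [-0.1 -0.4]
 [-0.   0.5]]
fix [ 5.14549500e+02 -1.47467921e+02 -5.81973994e-02] [[-0.2 -0.2]
 [ 0.5 -0. ]
 [ 0.4 -0.6]
 [ 0.  -0.2]
 [ 0.   0.3]
 [-0.4 -0.7]
 [ 0.2 -0.4]
 [-0.3 -0.4]
 [-0.1  0.7]
 [-0.1  0.9]]
fix [ 5.15165300e+02 -1.48689123e+02 -5.69928266e-02] [[-0.  -0.3]
 [-0.3 -0.3]
 [ 0.2  0.9]
 [-0.3  0.7]
 [-0.2 -0.2]
 [-0.2  0.7]
 [-0.2 -0.5]
 [ 0.5 -0.4]
 [ 0.2 -0.8]
 [-0.1 -0.5]
 [ 0.  -0. ]
 [-0.4 -1. ]
 [ 0.1 -0.7]
 [-0.5 -0.7]
 [-0.1  0.4]
 [-0.2  0.5]]
```

```bash
cat >> h.py <<'E'
import json,os
def cmd():
    if os.path.exists('cmd.json'):
        d=json.load(open('cmd.json')); return np.array(d['R']),np.array(d['p'])
    return rot([np.pi,0,-1.2230]),np.array([221.568,-611.086,231.313])
def save(R,p): json.dump({'R':np.array(R).tolist(),'p':np.array(p).tolist()},open('cmd.json','w'))
def applied(row):
    "record a sent final row"
    R,p=cmd(); p=p+R@(np.array(row[:3])*1000); R=R@Rn.from_rotvec(row[3:]).as_matrix(); save(R,p)
    print('cmd',p.round(1),Rn.from_matrix(R).as_euler('xyz').round(4))
def goto(Rt,pt):
    R,p=cmd(); print('row',(R.T@(np.array(pt)-p)/1000).round(4).tolist(),Rn.from_matrix(R.T@Rt).as_rotvec().round(4).tolist())
E
python3 - <<'E'
from h import *
goto(rot([np.pi,0,-.057]),[515,-134,200])
E
```

```text
row [-0.3485, -0.4385, 0.0313] [0.0, 0.0, -1.166]
```

Emit:
{"method": "move_arm", "body": {"moves": [[[-0.3485,-0.4385,0.0313,0,0,-1.166],[-0.3485,-0.4385,0.0313,0,0,-1.166],[-0.3485,-0.4385,0.0313,0,0,-1.166],[-0.3485,-0.4385,0.0313,0,0,-1.166],[-0.3485,-0.4385,0.0313,0,0,-1.166],[-0.3485,-0.4385,0.0313,0,0,-1.166],[-0.3485,-0.4385,0.0313,0,0,-1.166],[-0.3485,-0.4385,0.0313,0,0,-1.166],[-0.3485,-0.4385,0.0313,0,0,-1.166],[-0.3485,-0.4385,0.0313,0,0,-1.166],[-0.3485,-0.4385,0.0313,0,0,-1.166],[-0.3485,-0.4385,0.0313,0,0,-1.166],[-0.3485,-0.4385,0.0313,0,0,-1.166]]], "jaw": 1}}

```text
clock: 3.38
eef_pos: [514.5, -135.5, 200.1]
tool_rot: [3.141, 0.0, -0.06]
force: [-1.2, 0.6, -1.3]
width: 85.4
```

Run:
```python
from h import *
from cell import get_image,models,ctrl
import pickle
applied([-0.3485,-0.4385,0.0313,0,0,-1.166])
s=ctrl.read_state();im=get_image("wrist");pickle.dump((s,im),open('wf.pkl','wb'))
print(s['clock'],s['eef_pos'],s['tool_rot'],s['force'])
cv2.imwrite('pics/w1.png',cv2.resize(im['color'],None,fx=1.5,fy=1.5,interpolation=cv2.INTER_CUBIC))
for t in ('stud_top','fixture'):
    for r in models.place_of('wrist',t)[:2]: print(t,r['uv'],r['score'],onz(im,r['uv'],24 if t!='fixture' else 0,s))
goto(rot([np.pi,0,-np.pi/2]),[694,200,270])
```

```text
cmd [ 515. -134.  200.] [ 3.1416  0.     -0.057 ]
3.375 [ 514.46655176 -135.51326858  200.09883258] [ 3.14109822e+00  1.37176655e-04 -5.96544957e-02] [-1.18166717  0.64739712 -1.34326763]
fixture [261.1, 176.9] 0.68 [ 515.80541302 -145.38737819    0.        ]
row [0.1596, -0.3437, -0.07] [0.0, -0.0, 1.5138]
```

View pics/w1.png

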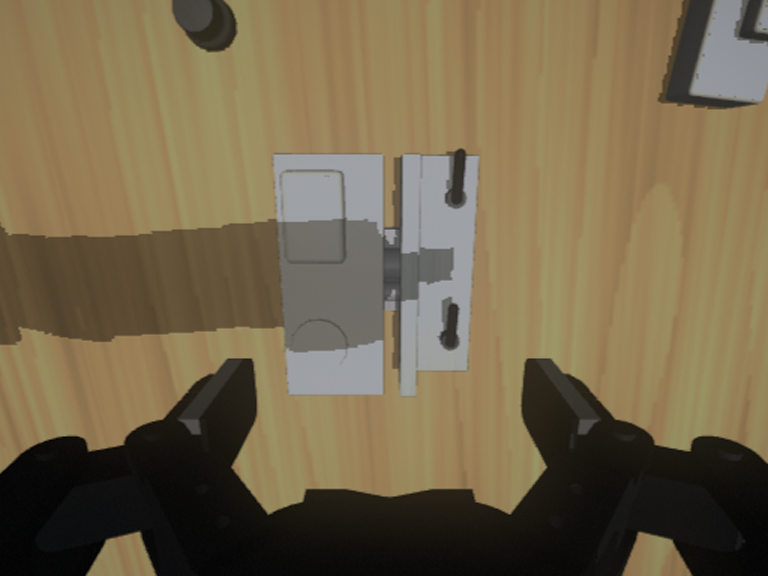

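```bash
cat > fit2.py <<'E'
from h import *
import pickle
from scipy.optimize import least_squares
from fit import w,ft,fs
s,im=pickle.load(open('wf.pkl','rb'))
c=im['color']
cv2.imwrite('pics/w1a.png',cv2.resize(c[95:270,175:325],None,fx=3.4,fy=3.4,interpolation=cv2.INTER_CUBIC))
W=lambda l,p:(l,[(p[0]+.5)/1.5-.5,(p[1]+.5)/1.5-.5])
o=[W((-76,85,48),(274,154)),W((-6,85,48),(384,154)),W((-6,-85,48),(383,394)),W((-76,-85,48),(288,394)),W((6,85,50),(402,154)),W((6,-85,50),(400,396)),W((18,-85,50),(416,396))]
def r(p): return np.concatenate([(proj(im,w(p,[l]),s)-np.array([uv])).ravel() for l,uv in o])
f=least_squares(r,[515,-149,-.057]);print(f.x,r(f.x).reshape(-1,2).round(1))
E
python3 fit2.py | tail -8
```

```text
[-0.2  0.5]]
[ 5.15745075e+02 -1.46818017e+02 -6.55248078e-02] [[-0.7 -0.7]
 [-0.1 -0.3]
 [ 0.2  0.7]
 [ 0.   0.4]
 [ 0.6 -0.3]
 [-0.2  0.3]
 [ 0.1  0.4]]
```

View pics/w1a.png

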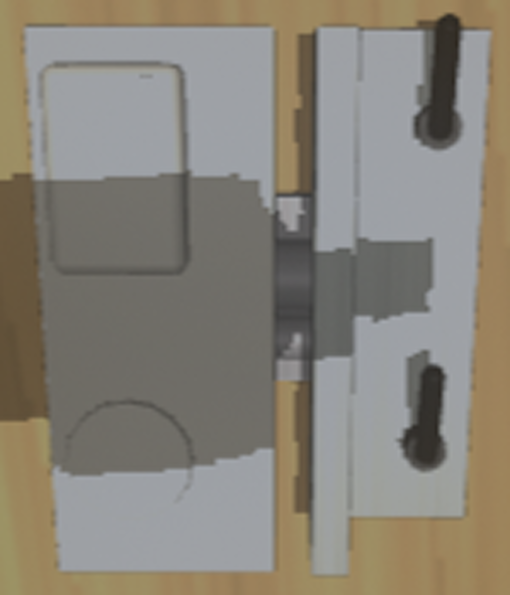

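Emit:
{"method": "move_arm", "body": {"moves": [[[0.16,-0.344,-0.07,0,0,1.514],[0.16,-0.344,-0.07,0,0,1.514],[0.16,-0.344,-0.07,0,0,1.514],[0.16,-0.344,-0.07,0,0,1.514],[0.16,-0.344,-0.07,0,0,1.514],[0.16,-0.344,-0.07,0,0,1.514],[0.16,-0.344,-0.07,0,0,1.514],[0.16,-0.344,-0.07,0,0,1.514],[0.16,-0.344,-0.07,0,0,1.514],[0.16,-0.344,-0.07,0,0,1.514],[0.16,-0.344,-0.07,0,0,1.514]]]}}

```text
clock: 4.9
eef_pos: [694.4, 199.8, 270.1]
tool_rot: [3.142, 0.0, -1.57]
force: [-0.1, -0.4, 0.1]
width: 85.2
```

Run:
```python
from h import *
from cell import get_image,models,ctrl
import pickle
applied([0.16,-0.344,-0.07,0,0,1.514])
s=ctrl.read_state();im=get_image("wrist");pickle.dump((s,im),open('wd.pkl','wb'))
print(s['clock'],s['eef_pos'],s['tool_rot'])
cv2.imwrite('pics/w2.png',cv2.resize(im['color'],None,fx=1.5,fy=1.5,interpolation=cv2.INTER_CUBIC))
for t in ('mark','pointer_tip','gauge'):
    for r in models.place_of('wrist',t)[:2]: print(t,r['uv'],r['score'])
```

```text
cmd [694.4 200.3 270. ] [-3.1416  0.     -1.571 ]
4.9 [694.38988608 199.80009312 270.14030762] [ 3.14154365e+00  2.55818075e-04 -1.57002599e+00]
mark [231.3, 308.9] 0.61
pointer_tip [241.4, 304.1] 0.48
gauge [241.9, 294.4] 0.67
```

View pics/w2.png

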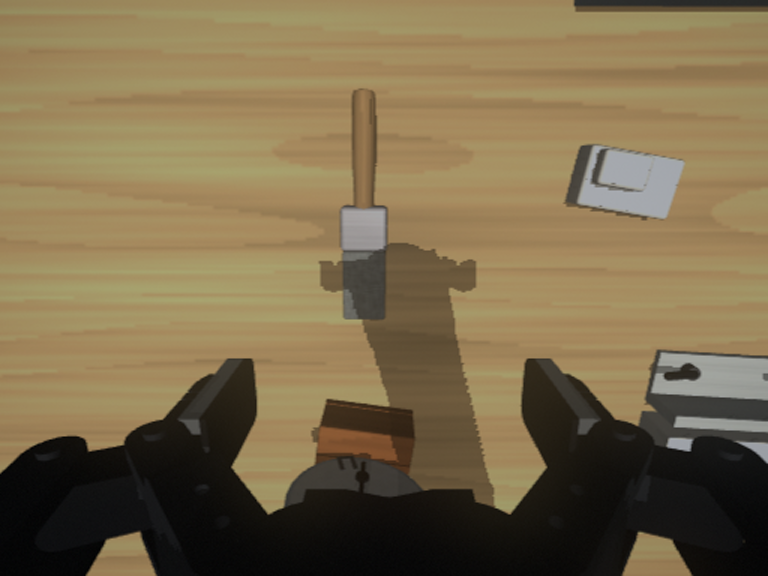

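Run:
```python
from h import *
goto(rot([0,.45,0])@rot([np.pi,0,-np.pi/2]),[590,195,240])
```

```text
row [0.0053, 0.1044, 0.03] [-0.45, 0.0, -0.0002]
```

Emit:
{"method": "move_arm", "body": {"moves": [[[0.005,0.104,0.03,-0.45,0,0],[0.005,0.104,0.03,-0.45,0,0],[0.005,0.104,0.03,-0.45,0,0],[0.005,0.104,0.03,-0.45,0,0],[0.005,0.104,0.03,-0.45,0,0]]]}}

```text
clock: 5.72
eef_pos: [590.6, 195.5, 240.4]
tool_rot: [2.693, 0.0, -1.571]
force: [-1.3, 0.2, 0.6]
width: 85.3
```

Run:
```python
from h import *
from cell import get_image,models,ctrl
import pickle
applied([0.005,0.104,0.03,-0.45,0,0])
s=ctrl.read_state();im=get_image("wrist");pickle.dump((s,im),open('wd.pkl','wb'))
print(s['clock'],s['eef_pos'],s['tool_rot'])
cv2.imwrite('pics/w3.png',cv2.resize(im['color'],None,fx=1.5,fy=1.5,interpolation=cv2.INTER_CUBIC))
for t in ('mark','pointer_tip','gauge'):
    for r in models.place_of('wrist',t)[:2]: print(t,r['uv'],r['score'])
print(proj(im,[[487.7,222,8],[487.7,222,212],[495,221,112]],s))
```

```text
cmd [590.4 195.3 240. ] [ 2.6916  0.     -1.571 ]
5.725 [590.57636802 195.46174158 240.37299992] [ 2.69344621e+00  4.51367642e-04 -1.57087270e+00]
mark [224.7, 171.7] 0.43
pointer_tip [233.9, 171.9] 0.64
[[239.74741971 154.19516339]
 [227.67265259 295.2169605 ]
 [235.60430141 204.35782215]]
```

View pics/w3.png

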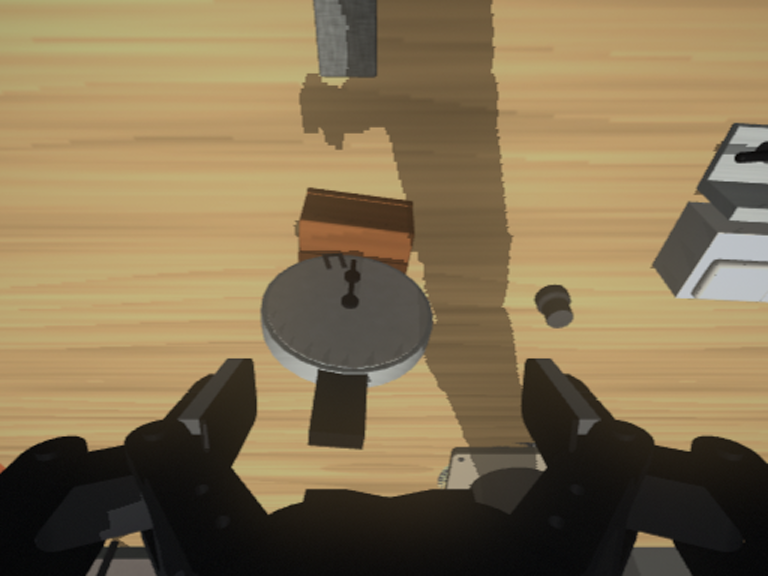

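Run:
```python
from h import *
import pickle
s,im=pickle.load(open('wd.pkl','rb'))
c=im['color']
cv2.imwrite('pics/w3a.png',cv2.resize(c[160:260,165:300],None,fx=5.9,fy=5.9,interpolation=cv2.INTER_CUBIC))
cv2.imwrite('pics/w3b.png',cv2.resize(c[165:205,205:250],None,fx=14,fy=14,interpolation=cv2.INTER_CUBIC))
```

```text
(no output)
```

View pics/w3b.png

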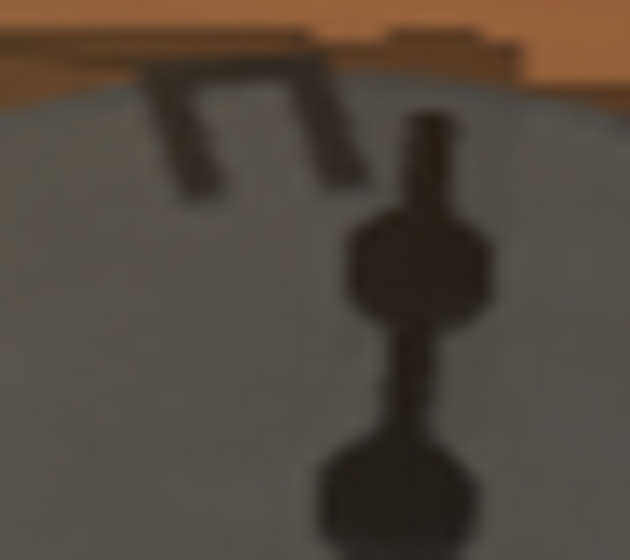

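View pics/w3a.png

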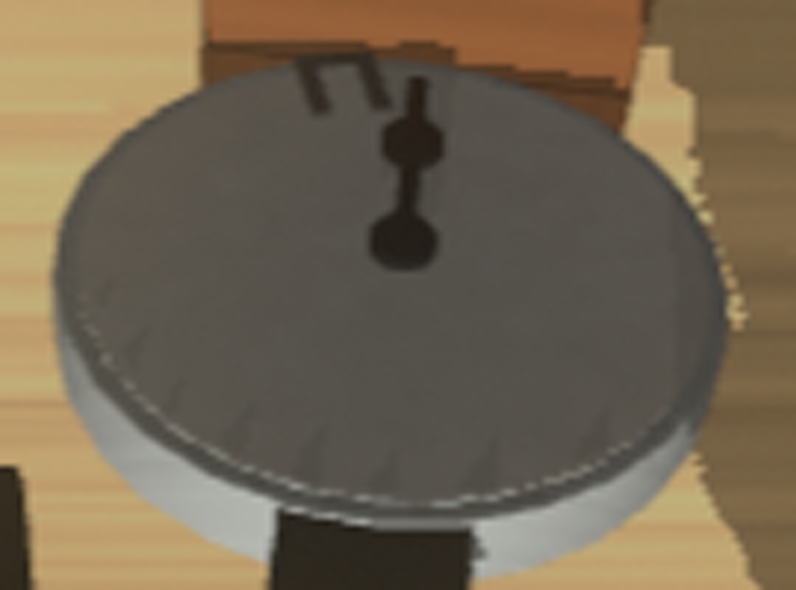

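```bash
cat > dial.py <<'E'
from h import *
import pickle
from scipy.optimize import least_squares
s,im=pickle.load(open('wd.pkl','rb'))
U=lambda p,k,o:np.array([(p[0]+.5)/k-.5+o[0],(p[1]+.5)/k-.5+o[1]])
def ont(uv,g,d):
    x,y,a=g; n=np.array([np.cos(a),np.sin(a),0]); o,dr=ray(im,uv,s)
    c=np.array([x,y,112])+n*d; P=o+dr*(n@(c-o))/(n@dr); q=P-c
    return np.array([q@[-np.sin(a),np.cos(a),0],q[2]])
A=(5.9,(165,160));B=(14,(205,165))
rim=[(55,275),(728,300),(390,62),(95,160),(630,140),(180,440),(600,475),(720,250),(200,100),(290,72)]
rim=[U(p,*A) for p in rim]
tab=[(7,-15,212,(309,445)),(7,15,212,(364,448))]
def res(p): return [np.hypot(*ont(u,p,8))-60 for u in rim]+[ (p[2]+.142)/.01*0.5]
f=least_squares(res,[487.7,222,-.142],loss='soft_l1');print(f.x,np.round(res(f.x),1))
g=f.x
pts={'forktop':(237,78),'forkbot':(277,190),'tip':(432,115),'disc':(420,270),'hub':(398,497)}
for d in (8,10,12,14):
    q={k:ont(U(v,*B),g,d) for k,v in pts.items()}
    fm=(q['forktop']+q['forkbot'])/2; fd=q['forktop']-q['forkbot']; pd=q['tip']-q['hub']; pm=fm-q['hub']
    an=lambda v:round(float(np.arctan2(v[0],-v[1])),3)
    print(d,{k:v.round(1).tolist() for k,v in q.items()},'fork pos',an(fm),np.hypot(*fm).round(1),'rel hub',an(pm),np.hypot(*pm).round(1),'fork dir',an(fd),np.hypot(*fd).round(1),'ptr',an(pd),np.hypot(*pd).round(1))
E
python3 dial.py
```

```text
[ 4.86298990e+02  2.25244361e+02 -1.28762992e-01] [-0.1 -0.4 -0.2  1.9  0.1 -5.5 -3.7  0.3 -1.  -1.1  0.7]
8 {'forktop': [17.2, -57.7], 'forkbot': [12.5, -43.1], 'tip': [0.3, -55.3], 'disc': [0.1, -34.7], 'hub': [0.1, -7.5]} fork pos 0.287 52.5 rel hub 0.331 45.4 fork dir 0.312 15.3 ptr 0.005 47.8
10 {'forktop': [17.1, -55.1], 'forkbot': [12.4, -40.7], 'tip': [0.3, -52.7], 'disc': [0.1, -32.3], 'hub': [0.1, -5.4]} fork pos 0.298 50.1 rel hub 0.331 45.0 fork dir 0.312 15.1 ptr 0.005 47.3
12 {'forktop': [16.9, -52.5], 'forkbot': [12.3, -38.3], 'tip': [0.3, -50.2], 'disc': [0.1, -29.9], 'hub': [0.1, -3.3]} fork pos 0.311 47.7 rel hub 0.331 44.6 fork dir 0.312 15.0 ptr 0.005 46.9
14 {'forktop': [16.8, -49.9], 'forkbot': [12.2, -35.8], 'tip': [0.3, -47.6], 'disc': [0.1, -27.6], 'hub': [0.1, -1.1]} fork pos 0.325 45.3 rel hub 0.331 44.1 fork dir 0.312 14.8 ptr 0.005 46.5
```

Run:
```python
from dial import *
from fit import w
for gg in ([486.3,225.2,-.142],[487.5,222,-.142],[487,224,-.142]):
    print(gg,((proj(im,w(gg,[(7,15,212),(7,-15,212),(-7,15,212),(-7,-15,212)]),s)+.5)*1.5-.5).round(0).tolist())
# fit to back edge corners
W=lambda p:np.array([(p[0]+.5)/1.5-.5,(p[1]+.5)/1.5-.5])
obs=[((-7,15,212),W((309,445))),((-7,-15,212),W((363,449)))]
r=lambda p:np.concatenate([(proj(im,w(p,[l]),s)[0]-u) for l,u in obs])
print(least_squares(r,[487,224,-.142]).x)
goto(rot([np.pi,0,-.14]),[487,224,262])
```

```text
[ 4.86298990e+02  2.25244361e+02 -1.28762992e-01] [-0.1 -0.4 -0.2  1.9  0.1 -5.5 -3.7  0.3 -1.  -1.1  0.7]
8 {'forktop': [17.2, -57.7], 'forkbot': [12.5, -43.1], 'tip': [0.3, -55.3], 'disc': [0.1, -34.7], 'hub': [0.1, -7.5]} fork pos 0.287 52.5 rel hub 0.331 45.4 fork dir 0.312 15.3 ptr 0.005 47.8
10 {'forktop': [17.1, -55.1], 'forkbot': [12.4, -40.7], 'tip': [0.3, -52.7], 'disc': [0.1, -32.3], 'hub': [0.1, -5.4]} fork pos 0.298 50.1 rel hub 0.331 45.0 fork dir 0.312 15.1 ptr 0.005 47.3
12 {'forktop': [16.9, -52.5], 'forkbot': [12.3, -38.3], 'tip': [0.3, -50.2], 'disc': [0.1, -29.9], 'hub': [0.1, -3.3]} fork pos 0.311 47.7 rel hub 0.331 44.6 fork dir 0.312 15.0 ptr 0.005 46.9
14 {'forktop': [16.8, -49.9], 'forkbot': [12.2, -35.8], 'tip': [0.3, -47.6], 'disc': [0.1, -27.6], 'hub': [0.1, -1.1]} fork pos 0.325 45.3 rel hub 0.331 44.1 fork dir 0.312 14.8 ptr 0.005 46.5
stand [ 4.87747381e+02  2.21470980e+02 -1.41424844e-01] [[-0.  -0.3]
 [ 0.2 -0.4]
 [ 0.3  0.5]
 [-0.5  0.2]]
stand [ 4.85793464e+02  2.23799269e+02 -1.65806214e-01] [[-1.  -1.8]
 [ 0.6 -0.3]
 [ 2.2 -2.5]
 [-0.1  1. ]
 [-0.
[... 535 characters left out ...]
 0.   0.3]
 [-0.4 -0.7]
 [ 0.2 -0.4]
 [-0.3 -0.4]
 [-0.1  0.7]
 [-0.1  0.9]]
fix [ 5.15165300e+02 -1.48689123e+02 -5.69928266e-02] [[-0.  -0.3]
 [-0.3 -0.3]
 [ 0.2  0.9]
 [-0.3  0.7]
 [-0.2 -0.2]
 [-0.2  0.7]
 [-0.2 -0.5]
 [ 0.5 -0.4]
 [ 0.2 -0.8]
 [-0.1 -0.5]
 [ 0.  -0. ]
 [-0.4 -1. ]
 [ 0.1 -0.7]
 [-0.5 -0.7]
 [-0.1  0.4]
 [-0.2  0.5]]
[486.3, 225.2, -0.142] [[309.0, 436.0], [365.0, 440.0], [308.0, 449.0], [362.0, 453.0]]
[487.5, 222, -0.142] [[315.0, 434.0], [370.0, 439.0], [314.0, 448.0], [368.0, 452.0]]
[487, 224, -0.142] [[311.0, 435.0], [367.0, 439.0], [310.0, 448.0], [364.0, 452.0]]
[ 4.90419487e+02  2.24386974e+02 -1.45633566e-01]
row [-0.0286, 0.1026, 0.0252] [0.37, 0.3216, -1.405]
```

Emit:
{"method": "move_arm", "body": {"moves": [[[-0.0286,0.1026,0.0252,0.37,0.3216,-1.405],[-0.0286,0.1026,0.0252,0.37,0.3216,-1.405],[-0.0286,0.1026,0.0252,0.37,0.3216,-1.405],[-0.0286,0.1026,0.0252,0.37,0.3216,-1.405],[-0.0286,0.1026,0.0252,0.37,0.3216,-1.405],[-0.0286,0.1026,0.0252,0.37,0.3216,-1.405],[-0.0286,0.1026,0.0252,0.37,0.3216,-1.405],[-0.0286,0.1026,0.0252,0.37,0.3216,-1.405],[-0.0286,0.1026,0.0252,0.37,0.3216,-1.405],[-0.0286,0.1026,0.0252,0.37,0.3216,-1.405],[-0.0286,0.1026,0.0252,0.37,0.3216,-1.405]]]}}

```text
clock: 7.3
eef_pos: [487.4, 224.3, 262.0]
tool_rot: [3.142, -0.0, -0.141]
force: [0.9, -0.2, -0.5]
width: 85.3
```

Run:
```python
from h import *
from cell import get_image,models,ctrl
import pickle
applied([-0.0286,0.1026,0.0252,0.37,0.3216,-1.405])
s=ctrl.read_state();im=get_image("wrist");pickle.dump((s,im),open('wp.pkl','wb'))
print(s['clock'],s['eef_pos'],s['tool_rot'])
cv2.imwrite('pics/w4.png',cv2.resize(im['color'],None,fx=1.5,fy=1.5,interpolation=cv2.INTER_CUBIC))
g=np.array([487,224,-.142]);c,sn=np.cos(g[2]),np.sin(g[2])
for l in [(7,15),(7,-15),(-7,15),(-7,-15)]:
    print(((proj(im,[g[0]+c*l[0]-sn*l[1],g[1]+sn*l[0]+c*l[1],212],s)+.5)*1.5-.5).round(0))
```

```text
cmd [487.  224.  261.9] [ 3.1416 -0.     -0.14  ]
7.3 [487.43103321 224.30771263 261.9635839 ] [ 3.14150534e+00 -6.60899816e-05 -1.41382217e-01]
[[405. 288.]]
[[404. 350.]]
[[373. 288.]]
[[374. 350.]]
```

View pics/w4.png

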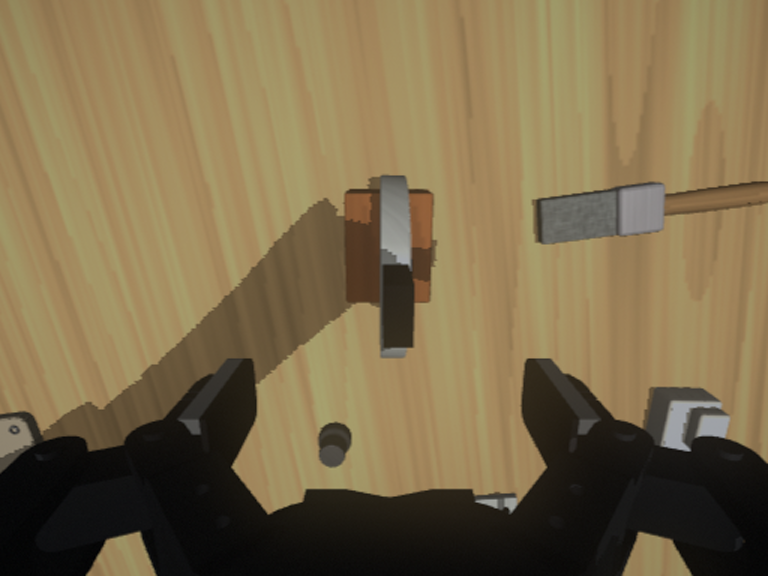

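Emit:
{"method": "move_arm", "body": {"moves": [[[0.001,-0.001,0.04,0,0,0],[0.001,-0.001,0.075,0,0,0],[0.001,-0.001,0.084,0,0,0],[0.001,-0.001,0.084,0,0,0]]]}}

```text
clock: 7.85
eef_pos: [488.4, 225.0, 177.9]
tool_rot: [3.141, 0.0, -0.14]
force: [-0.4, 0.4, 0.5]
width: 85.7
```

Emit:
{"method": "move_arm", "body": {"moves": [[[0,0,0,0,0,0],[0,0,0,0,0,0],[0,0,0,0,0,0],[0,0,0,0,0,0],[0,0,0,0,0,0],[0,0,0,0,0,0],[0,0,0,0,0,0],[0,0,0,0,0,0]]], "jaw": 0}}

```text
clock: 8.85
eef_pos: [488.3, 225.0, 178.5]
tool_rot: [-3.141, -0.0, -0.14]
force: [-0.4, -0.3, 5.6]
width: 13.4
```

Run:
```python
from h import *
from cell import get_image,models,ctrl
import pickle
applied([.001,-.001,.084,0,0,0])
s=ctrl.read_state();im=get_image("wrist");pickle.dump((s,im),open('wg.pkl','wb'))
print(s['clock'],s['eef_pos'],s['tool_rot'],s['force'],s['torque'],s['width'])
cv2.imwrite('pics/w5.png',cv2.resize(im['color'],None,fx=1.5,fy=1.5,interpolation=cv2.INTER_CUBIC))
```

```text
cmd [488.2 224.8 177.9] [ 3.1416 -0.     -0.14  ]
8.85 [488.25541693 224.99011427 178.47398   ] [-3.14130619e+00 -4.14660152e-04 -1.40040054e-01] [-0.36587783 -0.27118653  5.56189143] [-0.05353712  0.4165777   0.03732746] 13.383838532735435
```

View pics/w5.png

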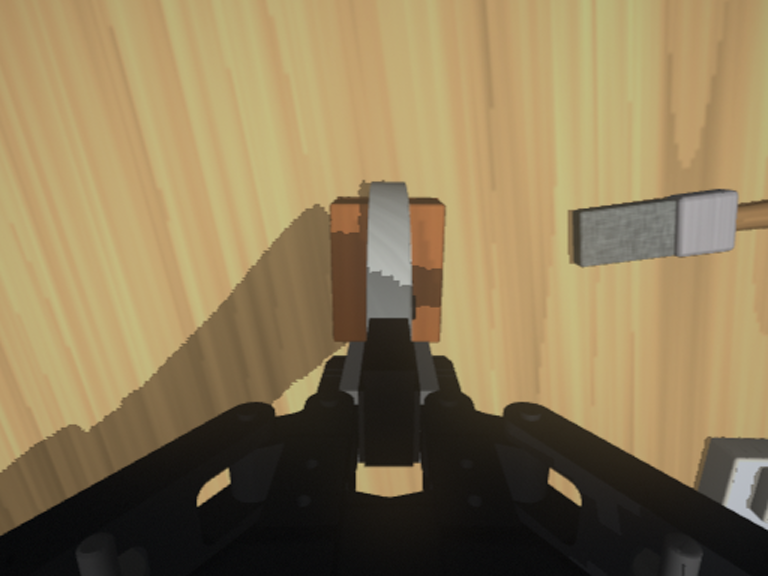

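Run:
```python
from h import *
R,p=cmd()
goto(rot([np.pi,0,-.06]),[515.9,-141.5,268])
```

```text
row [0.0786, 0.3589, -0.09] [0.0, -0.0, -0.08]
```

Emit:
{"method": "move_arm", "body": {"moves": [[[0,0,-0.01,0,0,0],[0,0,-0.025,0,0,0],[0,0,-0.045,0,0,0],[0,0,-0.065,0,0,0],[0,0,-0.08,0,0,0],[0,0,-0.09,0,0,0],[0,0,-0.09,0,0,0]]]}}

```text
clock: 9.78
eef_pos: [488.5, 225.0, 268.6]
tool_rot: [-3.141, -0.001, -0.14]
force: [0.2, 0.3, -2.6]
width: 13.1
```

Run:
```python
from h import *
from cell import get_image,models,ctrl
s=ctrl.read_state();print(s['clock'],s['eef_pos'],s['tool_rot'],s['force'],s['width'])
im=get_image("side")
cv2.imwrite('pics/s2.png',cv2.resize(im['color'][120:,150:350],None,fx=2.2,fy=2.2))
```

```text
9.775 [488.49216736 224.97215692 268.57403666] [-3.14092514e+00 -1.13858451e-03 -1.40060615e-01] [ 0.22908461  0.29692787 -2.6065644 ] 13.083692194871226
```

View pics/s2.png

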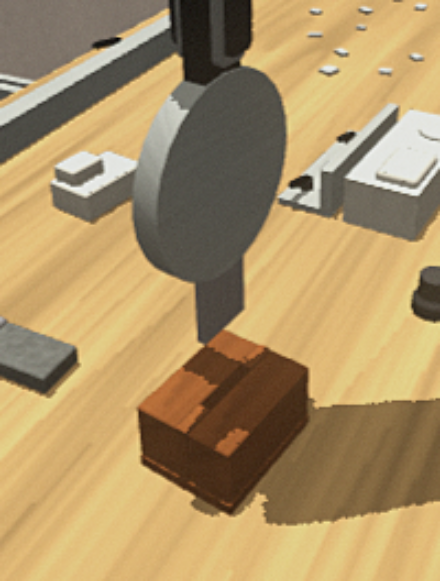

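Emit:
{"method": "move_arm", "body": {"moves": [[[0.004,0.018,0,0,0,-0.004],[0.012,0.054,0,0,0,-0.012],[0.0196,0.09,0,0,0,-0.02],[0.0275,0.126,0,0,0,-0.028],[0.0354,0.162,0,0,0,-0.036],[0.0433,0.198,0,0,0,-0.044],[0.0512,0.234,0,0,0,-0.052],[0.059,0.27,0,0,0,-0.06],[0.0669,0.305,0,0,0,-0.068],[0.0741,0.338,0.01,0,0,-0.076],[0.0786,0.359,0.02,0,0,-0.08],[0.0786,0.359,0.026,0,0,-0.08],[0.0786,0.359,0.026,0,0,-0.08],[0.0786,0.359,0.026,0,0,-0.08]]]}}

```text
clock: 11.58
eef_pos: [516.0, -140.5, 242.2]
tool_rot: [-3.141, -0.0, -0.058]
force: [0.5, 0.9, -2.0]
width: 13.3
```

Run:
```python
from h import *
from cell import get_image,models,ctrl
import pickle
applied([0,0,-.09,0,0,0]);applied([.0786,.359,.026,0,0,-.08])
s=ctrl.read_state();print(s['clock'],s['eef_pos'],s['tool_rot'],s['force'],s['width'])
im=get_image("wrist");pickle.dump((s,im),open('wh.pkl','wb'))
cv2.imwrite('pics/w6.png',cv2.resize(im['color'],None,fx=1.5,fy=1.5,interpolation=cv2.INTER_CUBIC))
S=get_image("side");T=get_image('top');pickle.dump((S,T),open('ims2.pkl','wb'))
a=cv2.resize(S['color'][110:240,250:390],None,fx=2.8,fy=2.8,interpolation=cv2.INTER_CUBIC);b=cv2.resize(T['color'][150:280,300:440],None,fx=2.8,fy=2.8,interpolation=cv2.INTER_CUBIC)
cv2.imwrite('pics/st.png',np.hstack([a,b]))
```

```text
cmd [488.2 224.8 267.9] [ 3.1416 -0.     -0.14  ]
cmd [ 515.9 -141.6  242. ] [ 3.1416 -0.     -0.06  ]
11.575 [ 515.97516392 -140.51151211  242.18064811] [-3.14109291e+00 -2.28291284e-04 -5.82280845e-02] [ 0.49032186  0.85480484 -2.03443117] 13.343453995260795
```

View pics/w6.png

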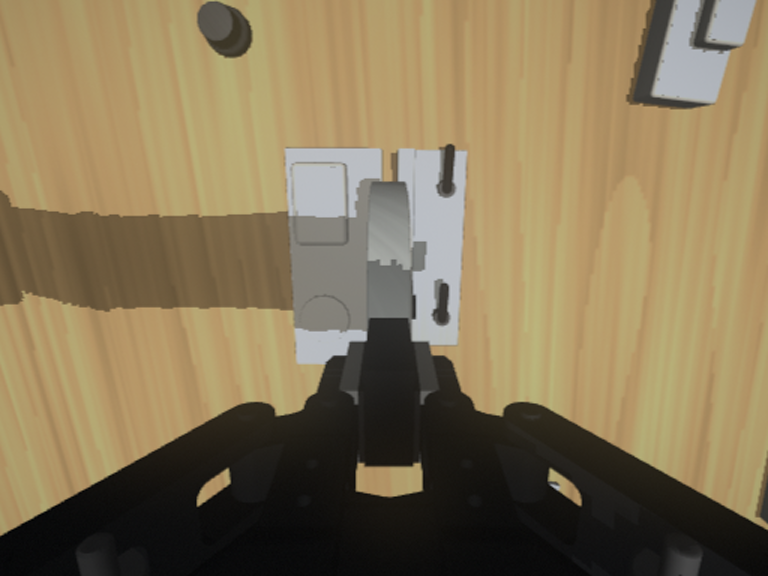

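View pics/st.png

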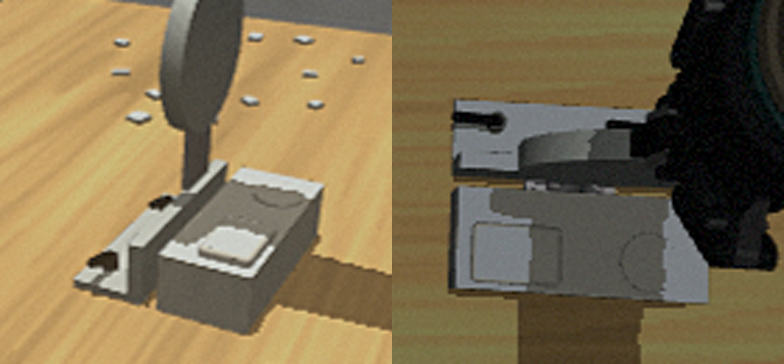

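```bash
python3 - <<'E' | tail -12
from h import *
import pickle
from fit import w
from scipy.optimize import least_squares
s,im=pickle.load(open('wh.pkl','rb'))
W=lambda p:[(p[0]+.5)/1.5-.5,(p[1]+.5)/1.5-.5]
o=[((-76,85,48),W((287,148))),((-6,85,48),W((381.5,148))),((-76,-85,48),W((298,363))),((6,85,50),W((398.5,149))),((18,85,50),W((414,149)))]
def r(p): return np.concatenate([(proj(im,w(p,[l]),s)-np.array([uv])).ravel() for l,uv in o])
f=least_squares(r,[515,-149,-.057]);print(f.x,r(f.x).reshape(-1,2).round(1))
g=f.x;R=rot(s['tool_rot']);print('gap centre at tool-y=0 in tool x:', (R.T@(w(g,[(0,6,0)])[0]-s['eef_pos'])).round(2))
cv2.imwrite('pics/w6a.png',cv2.resize(im['color'][90:250,180:325],None,fx=4,fy=4,interpolation=cv2.INTER_CUBIC))
S,T=pickle.load(open('ims2.pkl','rb'))
cv2.imwrite('pics/s3.png',cv2.resize(S['color'][145:230,265:370],None,fx=7,fy=7,interpolation=cv2.INTER_CUBIC))
E
```

```text
[ 0.  -0. ]
 [-0.4 -1. ]
 [ 0.1 -0.7]
 [-0.5 -0.7]
 [-0.1  0.4]
 [-0.2  0.5]]
[ 5.16141964e+02 -1.47297484e+02 -6.18583049e-02] [[-1.4  0. ]
 [ 0.4  0.2]
 [-0.5  1. ]
 [ 0.3 -0.5]
 [ 1.1 -0.4]]
gap centre at tool-y=0 in tool x: [  0.53   0.89 242.18]
```

View pics/w6a.png

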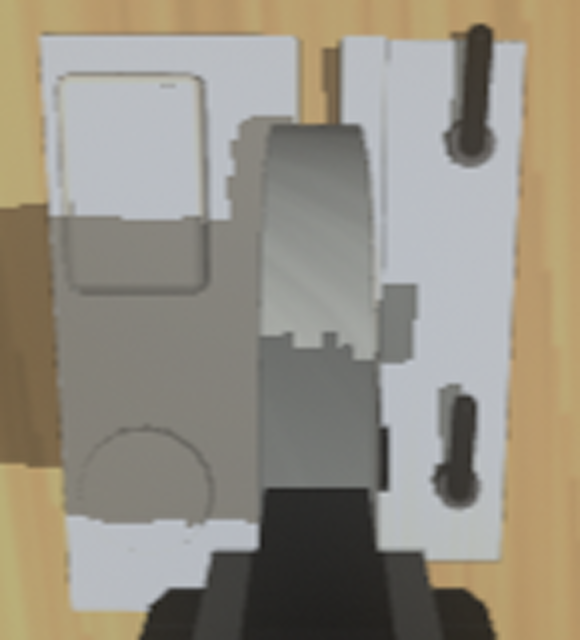

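View pics/s3.png

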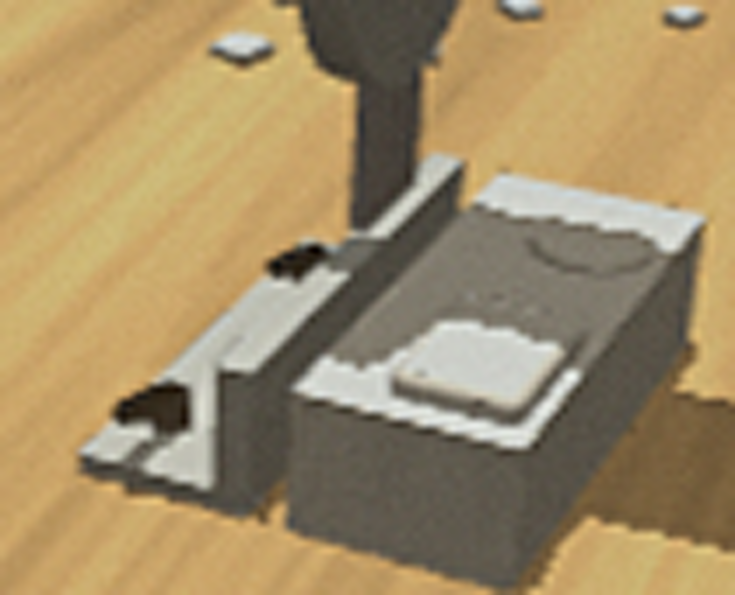

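```bash
python3 - <<'E' | tail -3
from h import *
import pickle
from fit import w
S,T=pickle.load(open('ims2.pkl','rb'))
uv=proj(S,w([516,-140.5,-.058],[(3,20,72),(-3,20,72),(-3,-20,72)]))
print(((uv-[265,145]+.5)*7-.5).round(0).tolist())
E
```

```text
[-0.1  0.4]
 [-0.2  0.5]]
[[345.0, 230.0], [363.0, 234.0], [413.0, 184.0]]
```

Emit:
{"method": "move_arm", "body": {"moves": [[[0,0,0.008,0,0,0],[0,0,0.014,0,0,0],[0,0,0.02,0,0,0],[0,0,0.025,0,0,0],[0,0,0.03,0,0,0],[0,0,0.034,0,0,0],[0,0,0.034,0,0,0]]]}}

```text
clock: 12.6
eef_pos: [515.7, -141.6, 207.6]
tool_rot: [-3.141, 0.001, -0.06]
force: [-1.0, 0.8, -2.3]
width: 13.2
```

Run:
```python
from h import *
from cell import get_image,models,ctrl
import pickle
applied([0,0,.034,0,0,0])
s=ctrl.read_state();print(s['clock'],s['eef_pos'],s['tool_rot'],s['force'],s['torque'],s['width'])
S=get_image("side");W=get_image('wrist')
a=cv2.resize(S['color'][140:235,265:375],None,fx=5,fy=5,interpolation=cv2.INTER_CUBIC)
cv2.imwrite('pics/s4.png',a)
cv2.imwrite('pics/w7.png',cv2.resize(W['color'][90:250,180:325],None,fx=3.6,fy=3.6,interpolation=cv2.INTER_CUBIC))
```

```text
cmd [ 515.9 -141.6  208. ] [ 3.1416 -0.     -0.06  ]
12.6 [ 515.7113251  -141.5897086   207.63884046] [-3.14146637e+00  5.85970779e-04 -5.99993249e-02] [-0.97836639  0.82890419 -2.34415056] [ 0.0191836   0.02646547 -0.00903635] 13.212636313054661
```

View pics/s4.png

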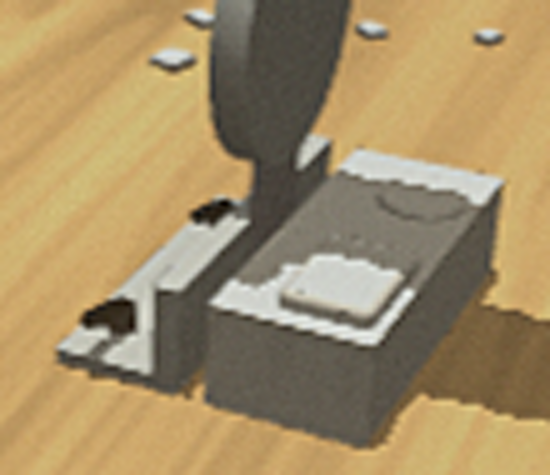

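View pics/w7.png

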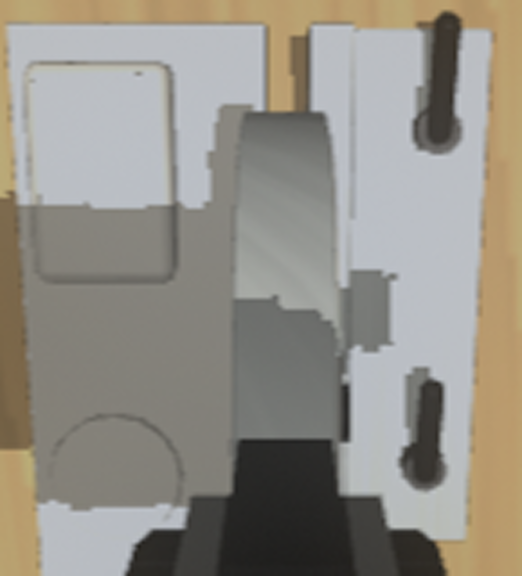

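Emit:
{"method": "move_arm", "body": {"moves": [[[0.0003,0,0.003,0,0,0],[0.0006,0,0.006,0,0,0],[0.0006,0,0.009,0,0,0],[0.0006,0,0.011,0,0,0],[0.0006,0,0.011,0,0,0],[0.0006,0,0.011,0,0,0]]]}}

```text
clock: 13.45
eef_pos: [516.6, -141.7, 197.0]
tool_rot: [3.142, -0.0, -0.06]
force: [0.1, -0.1, -2.3]
width: 13.4
```

Emit:
{"method": "move_arm", "body": {"moves": [[[0,0,0.0005,0,0,0],[0,0,0.001,0,0,0],[0,0,0.0015,0,0,0],[0,0,0.002,0,0,0],[0,0,0.002,0,0,0]]]}}

```text
clock: 14.08
eef_pos: [516.5, -141.7, 194.9]
tool_rot: [-3.142, 0.0, -0.06]
force: [0.1, -0.1, -1.8]
width: 13.0
```

Emit:
{"method": "move_arm", "body": {"moves": [[[0,0,0.0005,0,0,0],[0,0,0.001,0,0,0],[0,0,0.001,0,0,0]]]}}

```text
clock: 14.45
eef_pos: [516.7, -141.7, 194.3]
tool_rot: [3.141, -0.001, -0.06]
force: [-0.1, -0.4, 2.7]
width: 13.2
```

Emit:
{"method": "move_arm", "body": {"moves": [[[0,0,0,0,0,0],[0,0,0,0,0,0],[0,0,0,0,0,0],[0,0,0,0,0,0],[0,0,0,0,0,0],[0,0,0,0,0,0],[0,0,0,0,0,0],[0,0,0,0,0,0],[0,0,0,0,0,0],[0,0,0,0,0,0],[0,0,0,0,0,0],[0,0,0,0,0,0],[0,0,0,0,0,0],[0,0,0,0,0,0],[0,0,0,0,0,0],[0,0,0,0,0,0]]]}}

```text
clock: 16.45
eef_pos: [516.7, -141.7, 194.2]
tool_rot: [3.141, -0.001, -0.06]
force: [-0.8, 0.5, 5.5]
width: 13.4
```

Run:
```python
from h import *
from cell import get_image,ctrl
import pickle
applied([.0006,0,.011,0,0,0]);applied([0,0,.002,0,0,0]);applied([0,0,.001,0,0,0])
s=ctrl.read_state();print(s['clock'],s['eef_pos'],s['tool_rot'],s['force'],s['torque'])
W=get_image('wrist');S=get_image('side');T=get_image('top')
pickle.dump((s,W,S,T),open('up.pkl','wb'))
a=cv2.resize(S['color'][100:235,245:375],None,fx=3,fy=3,interpolation=cv2.INTER_CUBIC);b=cv2.resize(T['color'][150:285,300:430],None,fx=3,fy=3,interpolation=cv2.INTER_CUBIC)
cv2.imwrite('pics/up.png',np.hstack([a,b]))
for k in (.02,.04,.06,.08,.1,.12,.14,.16,.18,.2,.22,.24,.265,.29,.313): print(k,round(.1705*np.sin(k),4),round(.1705*(1-np.cos(k))-.006*k*k,4))
```

```text
cmd [ 516.5 -141.7  197. ] [ 3.1416 -0.     -0.06  ]
cmd [ 516.5 -141.7  195. ] [ 3.1416 -0.     -0.06  ]
cmd [ 516.5 -141.7  194. ] [ 3.1416 -0.     -0.06  ]
16.45 [ 516.72269595 -141.7283806   194.23055492] [ 3.14143899e+00 -5.72887120e-04 -6.00124751e-02] [-0.82452013  0.5217446   5.48926146] [ 0.05299654  0.33340745 -0.08632449]
0.02 0.0034 0.0
0.04 0.0068 0.0001
0.06 0.0102 0.0003
0.08 0.0136 0.0005
0.1 0.017 0.0008
0.12 0.0204 0.0011
0.14 0.0238 0.0016
0.16 0.0272 0.002
0.18 0.0305 0.0026
0.2 0.0339 0.0032
0.22 0.0372 0.0038
0.24 0.0405 0.0045
0.265 0.0447 0.0055
0.29 0.0488 0.0066
0.313 0.0525 0.0077
```

View pics/up.png

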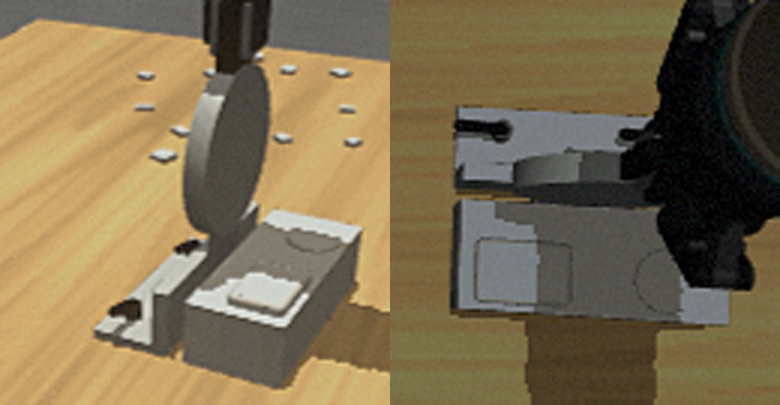

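Emit:
{"method": "move_arm", "body": {"moves": [[[0,0,-0.0003,0,0,0],[0,-0.0034,-0.0003,-0.02,0,0],[0,-0.0068,-0.0002,-0.04,0,0],[0,-0.0102,0,-0.06,0,0],[0,-0.0136,0.0002,-0.08,0,0],[0,-0.017,0.0005,-0.1,0,0],[0,-0.017,0.0005,-0.1,0,0]]]}}

```text
clock: 17.48
eef_pos: [517.6, -124.2, 193.5]
tool_rot: [3.041, 0.0, -0.058]
force: [-0.7, -0.8, 4.0]
width: 13.3
```

```bash
cat > rock.py <<'E'
from h import *
import sys
# base upright pose
def base(): return rot([np.pi,0,-.06]),np.array([516.5,-141.7,194.0])
def pose(a,lift=.3):
    R,p=base(); return R@Rn.from_rotvec([-a,0,0]).as_matrix(), p+R@np.array([0,-170.5*np.sin(a),170.5*(1-np.cos(a))-6*a*a-lift])
E
python3 - <<'E'
from rock import *
applied([0,-.017,.0005,-.1,0,0])
for a in (.13,.16,.19,.22): print(a);goto(*pose(a))
E
```

```text
cmd [ 517.5 -124.7  193.5] [ 3.0416 -0.     -0.06  ]
0.13
row [0.0, -0.0051, -0.0] [-0.03, -0.0, -0.0]
0.16
row [0.0, -0.0102, 0.0002] [-0.06, -0.0, -0.0]
0.19
row [0.0, -0.0153, 0.0005] [-0.09, -0.0, -0.0]
0.22
row [0.0, -0.0204, 0.0009] [-0.12, -0.0, -0.0]
```

Emit:
{"method": "move_arm", "body": {"moves": [[[0,-0.0026,0,-0.015,0,0],[0,-0.0051,0,-0.03,0,0],[0,-0.0077,0.0001,-0.045,0,0],[0,-0.0102,0.0002,-0.06,0,0],[0,-0.0128,0.0003,-0.075,0,0],[0,-0.0153,0.0005,-0.09,0,0],[0,-0.0179,0.0007,-0.105,0,0],[0,-0.0204,0.0009,-0.12,0,0],[0,-0.0204,0.0009,-0.12,0,0]]]}}

```text
clock: 18.6
eef_pos: [518.8, -104.3, 190.5]
tool_rot: [2.921, 0.0, -0.059]
force: [0.4, 1.0, 4.7]
width: 13.4
```

Run:
```python
from rock import *
applied([0,-.0204,.0009,-.12,0,0])
for a in (.25,.28,.313): print(a);goto(*pose(a))
from cell import ctrl
s=ctrl.read_state();print(s['force'],s['torque'],s['eef_pos'],s['tool_rot'])
```

```text
cmd [ 518.7 -104.5  190.5] [ 2.9216 -0.     -0.06  ]
0.25
row [0.0, -0.0051, 0.0] [-0.03, -0.0, -0.0]
0.28
row [0.0, -0.0102, 0.0002] [-0.06, -0.0, -0.0]
0.313
row [0.0, -0.0158, 0.0005] [-0.093, -0.0, -0.0]
[0.37449711 1.02250179 4.65363209] [ 0.09554507 -0.02992711  0.00107345] [ 518.78437685 -104.25605652  190.4764616 ] [ 2.92083705e+00  2.00529775e-04 -5.88375473e-02]
```

Emit:
{"method": "move_arm", "body": {"moves": [[[0,-0.0026,0,-0.015,0,0],[0,-0.0051,0,-0.03,0,0],[0,-0.0077,0.0001,-0.045,0,0],[0,-0.0102,0.0002,-0.06,0,0],[0,-0.0131,0.0003,-0.077,0,0],[0,-0.0158,0.0005,-0.093,0,0],[0,-0.0158,0.0005,-0.093,0,0],[0,-0.0158,0.0005,-0.093,0,0],[0,-0.0158,0.0005,-0.093,0,0],[0,-0.0158,0.0005,-0.093,0,0]]]}}

```text
clock: 19.85
eef_pos: [519.7, -89.3, 186.7]
tool_rot: [2.829, -0.0, -0.06]
force: [-0.8, 1.9, 4.7]
width: 13.0
```

Run:
```python
from rock import *
import pickle
applied([0,-.0158,.0005,-.093,0,0])
from cell import ctrl,get_image
s=ctrl.read_state();print(s['clock'],s['force'],s['torque'],s['eef_pos'],s['tool_rot'],np.pi-s['tool_rot'][0])
W=get_image('wrist');S=get_image('side');T=get_image('top')
pickle.dump((s,W,S,T),open('lean.pkl','wb'))
a=cv2.resize(S['color'][100:235,245:375],None,fx=3,fy=3,interpolation=cv2.INTER_CUBIC);b=cv2.resize(T['color'][150:285,300:430],None,fx=3,fy=3,interpolation=cv2.INTER_CUBIC)
cv2.imwrite('pics/lean.png',np.hstack([a,b]))
_,W0,_,_=pickle.load(open('up.pkl','rb'))
cv2.imwrite('pics/wl.png',np.hstack([cv2.resize(i['color'][90:340,180:330],None,fx=2.3,fy=2.3) for i in (W0,W)]))
```

```text
cmd [519.6 -89.2 186.6] [ 2.8286 -0.     -0.06  ]
19.85 [-0.76049138  1.92393912  4.70014126] [ 0.45057576  0.03636553 -0.02170127] [519.6862131  -89.33314339 186.67317607] [ 2.82886102e+00 -3.09190101e-04 -6.04431577e-02] 0.312731630921375
```

View pics/lean.png

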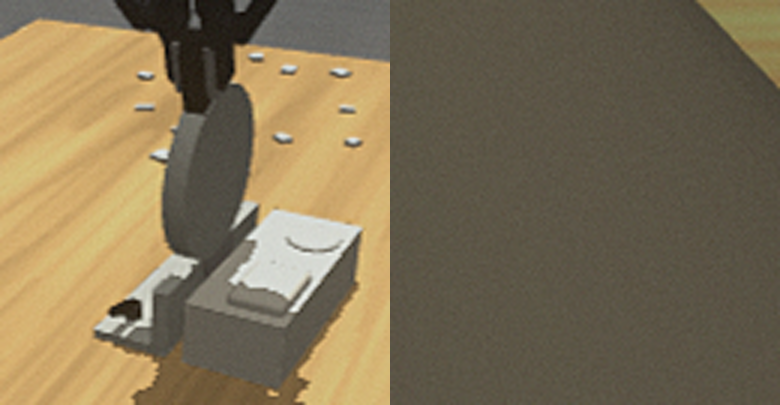

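View pics/wl.png

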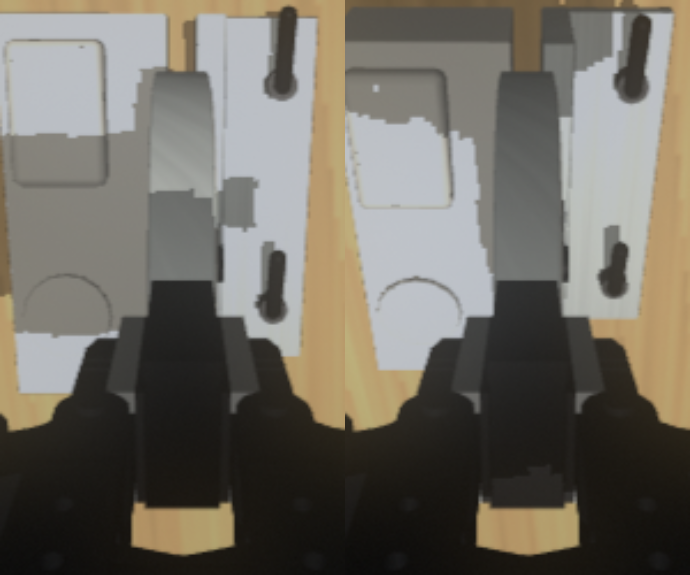

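Emit:
{"method": "move_arm", "body": {"moves": [[[0,0,-0.0002,0,0,0],[0,0,-0.0003,0,0,0],[0,0,-0.0003,0,0,0],[0,0,-0.0003,0,0,0],[0,0,-0.0003,0,0,0],[0,0,-0.0003,0,0,0],[0,0,-0.0003,0,0,0],[0,0,-0.0003,0,0,0],[0,0,-0.0003,0,0,0],[0,0,-0.0003,0,0,0],[0,0,-0.0003,0,0,0],[0,0,-0.0003,0,0,0],[0,0,-0.0003,0,0,0],[0,0,-0.0003,0,0,0],[0,0,-0.0003,0,0,0],[0,0,-0.0003,0,0,0],[0,0,-0.0003,0,0,0],[0,0,-0.0003,0,0,0]]]}}

```text
clock: 22.25
eef_pos: [519.6, -89.2, 186.9]
tool_rot: [2.829, 0.0, -0.06]
force: [1.2, 0.7, -1.2]
width: 13.1
```

Run:
```python
from rock import *
import pickle
from cell import ctrl,get_image
s=ctrl.read_state();print(s['clock'],s['force'],s['torque'],s['eef_pos'],s['tool_rot'],np.pi-s['tool_rot'][0],s['width'],abs(s['qd']).max())
W=get_image('wrist');_,W0,_,_=pickle.load(open('lean.pkl','rb'));_,W1,_,_=pickle.load(open('up.pkl','rb'))
sub=lambda i:cv2.cvtColor(i['color'],cv2.COLOR_BGR2GRAY)[110:225,236:282].astype(np.float32)
# vertical position of case far edge and case/tab junction along centre columns
for i in (W1,W0,W):
    g=cv2.cvtColor(i['color'],cv2.COLOR_BGR2GRAY).astype(float)
    col=g[:,254:264].mean(1); print(col[112:132].round().tolist(), col[204:220].round().tolist())
```

```text
22.25 [ 1.23242124  0.69138403 -1.24260546] [ 0.46597683 -0.13437321  0.04203961] [519.59158607 -89.17468631 186.86090646] [ 2.82856698e+00  6.77534106e-05 -6.00356371e-02] 0.3130256726653302 13.108088488909548 0.0014379431314640316
[143.0, 143.0, 142.0, 143.0, 143.0, 143.0, 143.0, 142.0, 130.0, 93.0, 89.0, 96.0, 101.0, 104.0, 107.0, 109.0, 112.0, 114.0, 116.0, 119.0] [118.0, 118.0, 119.0, 119.0, 119.0, 120.0, 120.0, 114.0, 42.0, 41.0, 41.0, 41.0, 41.0, 41.0, 40.0, 40.0]
[97.0, 97.0, 98.0, 98.0, 98.0, 98.0, 98.0, 98.0, 95.0, 73.0, 69.0, 72.0, 74.0, 74.0, 76.0, 76.0, 77.0, 78.0, 78.0, 79.0] [115.0, 115.0, 116.0, 116.0, 116.0, 117.0, 117.0, 111.0, 49.0, 49.0, 48.0, 48.0, 48.0, 48.0, 47.0, 47.0]
[97.0, 97.0, 97.0, 97.0, 97.0, 98.0, 98.0, 98.0, 95.0, 73.0, 69.0, 72.0, 74.0, 74.0, 75.0, 76.0, 77.0, 78.0, 78.0, 79.0] [115.0, 115.0, 116.0, 116.0, 116.0, 117.0, 117.0, 111.0, 50.0, 49.0, 49.0, 48.0, 48.0, 48.0, 48.0, 47.0]
```

Emit:
{"method": "move_arm", "body": {"moves": [[[0,0,0.00015,0,0,0],[0,0,0.00015,0,0,0],[0,0,0.00015,0,0,0],[0,0,0.00015,0,0,0],[0,0,0.00015,0,0,0],[0,0,0.00015,0,0,0],[0,0,0.00015,0,0,0],[0,0,0.00015,0,0,0],[0,0,0.00015,0,0,0],[0,0,0.00015,0,0,0],[0,0,0.00015,0,0,0],[0,0,0.00015,0,0,0],[0,0,0.00015,0,0,0],[0,0,0.00015,0,0,0],[0,0,0.00015,0,0,0],[0,0,0.00015,0,0,0]]]}}

```text
clock: 24.3
eef_pos: [519.6, -89.2, 186.7]
tool_rot: [2.829, -0.0, -0.06]
force: [-0.2, 1.1, 1.3]
width: 13.3
```

Run:
```python
from cell import ctrl,job
s=ctrl.read_state();print(s['clock'],s['force'],s['tool_rot'],s['width'])
print(job.finish_job())
```

```text
24.3 [-0.23305471  1.07317529  1.30087407] [ 2.82860104e+00 -5.43221989e-05 -6.01123136e-02] 13.346391986515512
the job is handed in; nothing more can be done
None
```

I handed the job in at 24.3 s of the 64 s allowed. The gauge is still gripped by its tab, its blade in the gap and its foot on the higher hump, and it leans 0.313 rad along the gap so the pointer should be on the mark.

- **Mark angle:** Before lifting, I looked at the dial with the wrist camera and measured the mark at about 0.312 rad, give or take 0.01.
- **Lowering and rocking:** I lowered the gauge upright and felt the foot touch at the height expected for the higher hump. I held it there for 2 s to let the pointer settle, then rocked the gauge with the foot staying in contact.
- **Last checks:**
  - The tool was leaning 0.313 rad.
  - The foot was pressing at about 3.5 N, judging by the wrist force against the gauge's free-hanging weight.
  - The case edges in the wrist pictures had not moved between upright and leaning, so the gauge had not turned in the grip.
  - The arm held still for about 2 s before hand-in.
- **Not seen directly:** The dial faces away from every camera in the final pose. That the pointer rests between the prongs is inferred from the measured mark angle and the lean. The top camera was also blocked by the arm at the end.
- **Disagreements:** The cameras disagreed by 1–2 mm on where the fixture stands. The blade still went into the gap without noticeable side force.
- **Loose things:** I did not go near the offcut, brush or collet, and I took no separate final picture of them.

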